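# Open the spring jaw of the pot holder to the red mark and hold it

## Task

A loop trimming tool has been left lying across the bed of the pot holder, in the way of its spring jaw. First lay the tool flat in the blue tray and let go of it; then take the wooden handle of the spring jaw, pull the jaw open until its yellow pointer stands on the red mark of the scale, and finish while still holding it there (let go, and it springs shut). Do not pull the jaw before the tool is in the tray, do not drop the tool from a height, and leave the bowl, the jar and the mug where they stand.

Things in the scene. Friction and masses are not known exactly. Their poses are not given: they have to be found in the camera images.
- holder: The pot holder, bolted down: grey flat bed 300 x 120 mm, long side along its x, top 20 mm above the table. Origin: centre of the underside, z up. An aluminium fixed jaw 90 mm wide stands on it at x = +120 to +146 mm, up to 70 mm above the table. A white scale with black lines runs along the bed's +y edge, centred at y = +48 mm.
- jaw: The spring jaw: slides along the holder's x only, opening towards the holder's -x up to 110 mm; starts shut, its origin at the holder's, same axes. Plate 70 mm wide, top 31 mm above the table, x = -30 to +90 mm; on it an upright jaw 90 mm wide at x = 74 to 89, top 75 mm high, and the wooden handle at x = 0. A spring pulls it shut: 5 N when shut, 0.8 N more per 10 mm.
- jaw_grip (a point): Point in the jaw's upright wooden handle, on its middle line, 15 mm below its top, 66 mm above the table. The handle is a plain block 16 mm thick along the jaw's x, 45 mm wide along its y, standing from 31 to 81 mm above the table.
- pointer (a point): The reading point of the jaw's pointer, a yellow bar 4 mm wide which juts out from the jaw plate to +y over the scale, 22 mm above the table; the point lies over the middle of the scale, at x = +50, y = +48 mm of the jaw.
- mark: The red mark: a flat red band on the scale, 10 mm wide along the holder's x and 22 mm across, 60 to 90 mm from the shut pointer towards the holder's -x, elsewhere each time. Origin: its middle; same axes as the holder. The jaw is right when the pointer's point lies within the band (5 mm either way of its middle along x).
- trimmer: The loose loop trimming tool, about 50 g, 200 mm long along its x: a straight wooden handle 120 mm long, 14 x 14 mm, flat-sided, with a flat steel wire loop up to 31 mm wide at each end. Origin: centre of the handle's underside. It starts lying across the bed, on its top (20 mm above the table), about 80 mm from the holder's middle towards -x, where the jaw would run into it.
- tray: The blue open tool tray, fixed: 260 x 150 mm outside (long side along its x), walls 30 mm high and 5 mm thick, floor 5 mm thick. Origin: centre of the underside.
- bowl: Bystander: terracotta bowl, 110 mm across, 55 mm high; origin under its centre.
- jar: Bystander: yellow glaze jar with white cap, 60 mm across, 80 mm high; origin under its centre.
- mug: Bystander: blue ceramic mug, 72 mm across, 80 mm high; origin under its centre.
Mind the look-alikes: they are no part of the job. There is more than one size of the trimmer; the one meant has the size given above.

How it is judged (in metres and radians):
On the way, in this order (a step that is already met when the one before it is completed fails the run):
1. the trimming tool lies flat in the tray, let go, the jaw still shut (x of trimmer in the frame of tray between -0.06 and 0.06 m and y of trimmer in the frame of tray between -0.06 and 0.06 m and z of trimmer in the frame of tray between -0.005 and 0.025 m and angle between trimmer's own x axis and vertical between 1.45 and 1.69 rad and contact force between the fingers and trimmer below 0.1 N and linear speed of trimmer below 0.02 m/s and x of jaw in the frame of holder above -0.01 m), for 0.2 s.
2. the jaw is pulled open so that its pointer stands on the red mark (x of pointer in the frame of mark between -0.005 and 0.005 m and contact force between the fingers and jaw above 2 N), for 0.3 s.
At the end, for the whole second after the job is handed in: The tool lies flat in the tray, its middle within 60 mm of the tray's along both tray axes, let go; the pointer is at rest within 5 mm of the red mark's middle, held by the fingers (over 2 N) and nothing else; bowl, jar and mug within 30 mm of where they stood (all of step 2 and x of trimmer in the frame of tray between -0.06 and 0.06 m and y of trimmer in the frame of tray between -0.06 and 0.06 m and z of trimmer in the frame of tray between -0.005 and 0.025 m and angle between trimmer's own x axis and vertical between 1.45 and 1.69 rad and contact force between the fingers and trimmer below 0.1 N and linear speed of jaw below 0.01 m/s and contact force between each of trimmer, bowl, jar, mug and jaw below 0.1 N and distance of each of bowl, jar, mug from where it was at the start of the episode below 0.03 m); the arm keeps its last pose, push and grip.
It fails at once if the jaw pulled open by more than 15 mm while the tool is not in the tray (x of jaw in the frame of holder below -0.015 m and not (x of trimmer in the frame of tray between -0.06 and 0.06 m and y of trimmer in the frame of tray between -0.06 and 0.06 m and z of trimmer in the frame of tray between -0.005 and 0.025 m)).
It fails at once if the tool dropped (falling free at more than 0.9 m/s, about 40 mm) (contact force between the fingers and trimmer below 0.05 N and linear speed of trimmer above 0.9 m/s).
It fails at once if the bowl, the jar or the mug moved by more than 30 mm (distance of any of bowl, jar, mug from where it was at the start of the episode above 0.03 m).
It also fails if it takes over 64 s, if anything falls off the work surface, if the arm or the gripper's body presses on something with over 40 N, if the wrist force passes 120 N, or if a joint passes its speed limit or range.

## Robot

A 6-joint arm with a two-finger parallel gripper is mounted at the origin on the work surface. World frame = base frame: x ahead of the robot, y to its left, z up, the work surface at z = 0. Lengths are in mm, angles in rad, forces in N, time in s.
With the tool pointing down it reaches from about 350 to 975 mm from the base axis. Payload 7.1 kg.
Tool frame: the origin (TCP) lies between the finger pads; the fingertips stand 8 mm ahead of it and the grasp point (between the pads) lies 11 mm behind it (ctrl.tips_ahead is the distance from the TCP to the fingertips, in mm); y points along the fingers, z is the direction in which the jaws open and shut, and the axes are right-handed (so a half turn about y gives the same grasp; the last joint's range is limited). The gripper opens to 88 mm and grips with 3 to 60 N. Pads are 20 mm wide; open, the fingers measure 115 mm over their backs; the gripper's body (75 mm by 178 mm) begins 61 mm behind the grasp point.
Start: joints at [1.097, 0.423, 1.63, -0, 1.089, -0.019], TCP at [274.519, 561.466, 230.675] pointing down, gripper open.
Joint ranges: [-3, 3], [-0.9, 2.11], [0.09, 2.58], [-1.31, 4.45], [0.11, 2.69], [-2.54, 2.54]. Speed limits (rad/s): [2.39, 2.39, 3.01, 3.14, 3.14, 3.14].

## Interface

Orientations are given as a rotation vector (axis times angle).
In Python, from workcell import ctrl gives the robot as it stands.
- The arm moves only by the shell command python3 -m creep 'ROWS'. ROWS is JSON, a list of rows, each an object of numbers: "tx", "ty", "tz": the shift along the world's x, y, z in mm; "rx", "ry", "rz": the turn, a rotation vector about the world's x, y, z in rad; "fingers": the closure in counts, from 0 (fully open) to 255 (shut). A call has 1 to 10 rows; each row is the pose to reach, as a shift and turn from the pose commanded when the call began; what a row does not reach only later rows make up. A row lasts 1/8 s, in which the tool goes at most 62.5 mm and 10.7 degrees, less where a joint would pass 70% of its speed; a pose out of reach is approached as far as the arm can. A call with a gripper value outside its range is refused whole. The fingers move at their own pace and stop on an object; the grip force is fixed at half the most. Time passes only in rows, so rows that repeat a pose let the fingers close. It gives the time, the measured TCP pose, the force and the opening at its end, in the units of the state.
- ctrl.get_obs(): the state, without advancing time (a new reading comes with each control period).
- ctrl.get_image(name): name is "scene" or "top"; returns a dict with "pixels" (480x640x3 uint8, blue, green, red), "intrinsics" (3x3 intrinsics, pixels), "rvec" (rotation vector, rad) and "tvec" (3), from world to camera coordinates, as OpenCV has them. Camera axes: x right, y down, z forward; pixel columns grow to the right and rows downward; lengths in mm; the calibration is good to about 2 mm. A picture is of the moment at which its call begins. There is no depth.
- ctrl.close_job(): hands the job in, once; it reports no verdict.
The state is a dict: "t": time; "qpos": joint angles; "qvel": joint speeds; "joint_torque": joint torques, N m; "ee_pos": TCP position; "orientation": TCP orientation; "ft_force": force on the tool from outside, world axes, zero at the start; "moment": the same for the moment, N m; "width": finger opening in mm.
Only numpy, scipy, OpenCV 4.12 (cv2) and the standard library are available. Lean on these libraries where they do the work, as an engineer would, in place of code of your own. Each camera call takes 0.05 s, during which the arm holds its last target.

## Working session

There is one attempt and no reset: what is moved stays moved. The work goes in short steps, Python scripts to look and compute and a shell command to move; the robot and the scene stay as the last step left them, time stands still between calls to the robot, and variables do not carry over. Pictures are saved under pics/ and viewed, and the job is handed in when it is done.

```bash
mkdir -p pics; ls; python3 - <<'E'
from workcell import ctrl
import cv2
for n in("scene","top"):
    d=ctrl.get_image(n); cv2.imwrite(f"pics/{n}0.png",d["pixels"]); print(n,d["intrinsics"],d["rvec"],d["tvec"])
print(ctrl.get_obs())
E
```

```text
pics
scene [[477.77095059   0.         322.39915387]
 [  0.         477.77095059 242.00257547]
 [  0.           0.           1.        ]] [ 2.03786374  1.59875814 -0.50634623] [-189.35079968 -400.42894104 1136.32303811]
top [[468.51622046   0.         316.96403879]
 [  0.         468.51622046 241.39484073]
 [  0.           0.           1.        ]] [ 2.15753154 -2.18786068  0.05915295] [ 73.07645537 556.88203166 905.58172052]
{'t': 0.1, 'qpos': array([ 1.09701342e+00,  4.23749299e-01,  1.63059089e+00,  2.76944591e-05,
        1.08859726e+00, -1.90189050e-02]), 'qvel': array([-0.00141663, -0.00093762, -0.00219492, -0.00240715, -0.00081396,
        0.00042426]), 'joint_torque': array([-1.48455729e-04, -5.45611775e+01, -2.74324930e+01,  6.43960875e-02,
        1.88385037e-02,  3.38484867e-06]), 'ee_pos': array([274.2933757 , 561.0603206 , 229.99777907]), 'orientation': array([-1.54252073,  0.356965  , -0.35640837]), 'ft_force': array([-0.19606882, -1.23817561,  0.04270368]), 'moment': array([-0.03293981, -0.03762587,  0.02634009]), 'width': 87.60092892635168}
```

View pics/top0.png

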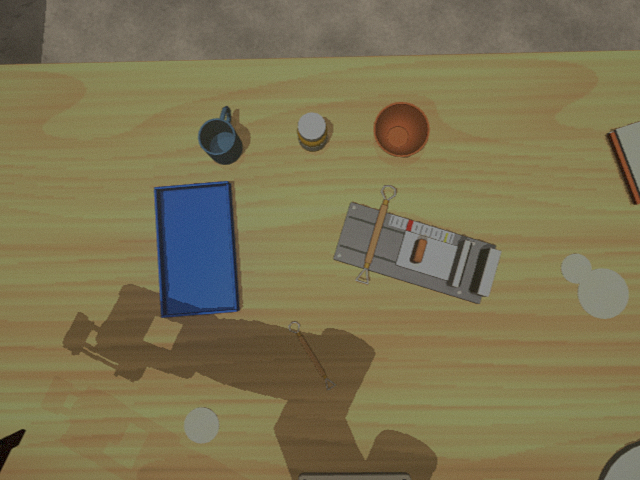

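View pics/scene0.png

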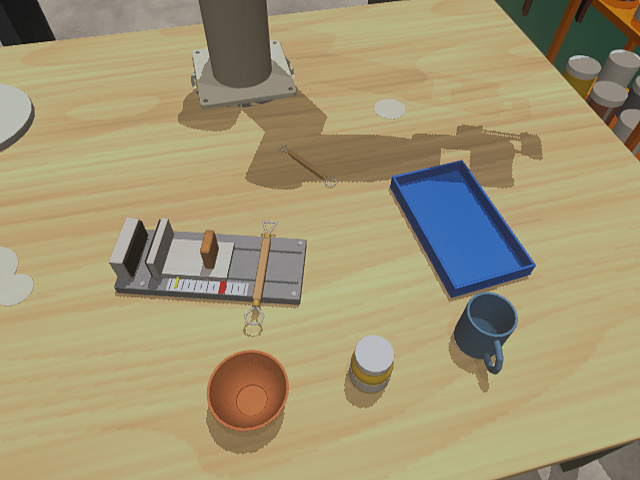

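Top view: the tool across the bed is at about (376,235), from (390,190) to (364,277). A smaller tool lies on the table at about (311,355). The tray is at (197,249), the jaw's handle at (419,250) and the red mark at (410,226). I'll measure these and enlarge the crop.

```bash
cat > h.py <<'E'
from workcell import ctrl
import cv2, numpy as np
class V:
    def __init__(s,n,f=None):
        d=ctrl.get_image(n); s.im=d["pixels"]; s.K=np.array(d["intrinsics"]); s.rv=np.array(d["rvec"]);s.t=np.array(d["tvec"]).reshape(3)
        s.R=cv2.Rodrigues(s.rv)[0]; s.hsv=cv2.cvtColor(s.im,cv2.COLOR_BGR2HSV)
        if f: cv2.imwrite(f,s.im)
    def cast(s,p,z):
        p=np.atleast_2d(np.array(p,float)); r=(np.linalg.inv(s.K)@np.c_[p,np.ones(len(p))].T); 
        r=(s.R.T@r).T; c=-s.R.T@s.t
        return c+r*((z-c[2])/r[:,2])[:,None]
    def proj(s,P): return cv2.projectPoints(np.atleast_2d(np.array(P,float)),s.rv,s.t,s.K,None)[0].reshape(-1,2)
    def mask(s,lo,hi,box):
        m=cv2.inRange(s.hsv,np.array(lo),np.array(hi)); k=np.zeros_like(m); x0,y0,x1,y1=box; k[y0:y1,x0:x1]=m[y0:y1,x0:x1]; return k
def crop(im,box,k,f):
    x0,y0,x1,y1=box; cv2.imwrite(f,cv2.resize(im[y0:y1,x0:x1],None,fx=k,fy=k,interpolation=cv2.INTER_CUBIC))
def rect(m):
    c=max(cv2.findContours(m,cv2.RETR_EXTERNAL,cv2.CHAIN_APPROX_NONE)[0],key=cv2.contourArea); return c,cv2.boxPoints(cv2.minAreaRect(c))
E
python3 - <<'E'
from h import *
np.set_printoptions(precision=1,suppress=True)
v=V("top"); s=V("scene")
crop(v.im,(325,180,510,310),4,"pics/ctop.png"); crop(s.im,(105,210,315,340),3,"pics/cscene.png")
print("cam",-v.R.T@v.t)
for p in [(376,235),(311,355),(419,250),(197,249),(410,226)]: print(v.im[p[1],p[0]],v.hsv[p[1],p[0]],v.cast(p,0))
m=v.mask((100,150,40),(130,255,255),(140,165,260,330)); c,b=rect(m)
print("tray",b, v.cast(b,30), v.cast(b,30).mean(0))
print("end-to-end", v.cast([(390,188),(364,281)],25), np.linalg.norm(np.diff(v.cast([(390,188),(364,281)],25),axis=0)), np.linalg.norm(np.diff(v.cast([(294,323),(328,387)],5),axis=0)))
E
```

```text
cam [487.8  46.3 946.3]
[ 74 111 140] [ 17 120 140] [[570.7 -53.8   0. ]]
[51 74 94] [ 16 117  94] [[333.   80.6   0. ]]
[ 53  89 135] [ 13 155 135] [[ 539.1 -139.5    0. ]]
[141  87  52] [108 161 141] [[547.6 310.1   0. ]]
[ 34  45 136] [  3 191 136] [[ 587.9 -122.8    0. ]]
tray [[160.  187.6]
 [229.3 183.9]
 [236.3 311.7]
 [166.9 315.4]] [[669.3 376.6  30. ]
 [674.5 237.9  30. ]
 [422.4 224.1  30. ]
 [416.7 359.9  30. ]] [545.7 299.6  30. ]
end-to-end [[661.6 -81.   25. ]
 [478.6 -25.8  25. ]] 191.21323137971874 141.63439064098662
```

View pics/ctop.png

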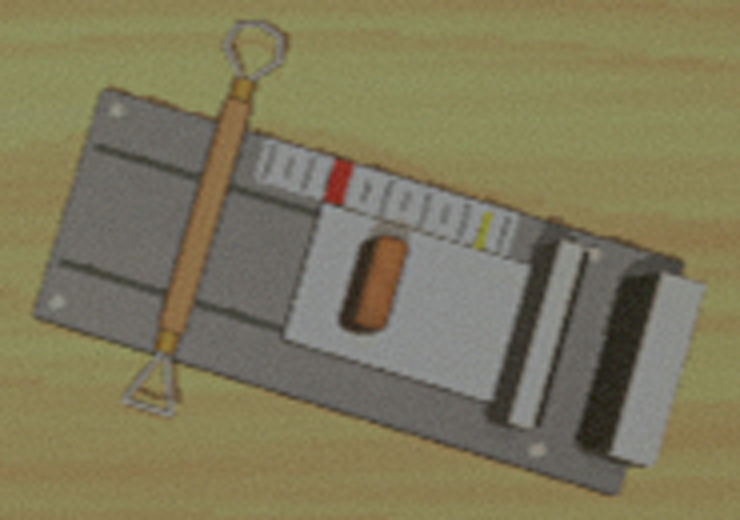

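View pics/cscene.png

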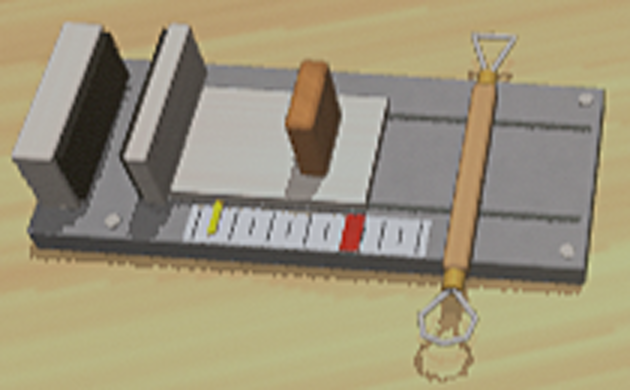

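The tool on the bed measures about 200 mm and the one on the table about 145 mm. The bed one at (376,235) is the tool meant. The crop also shows the red mark at (410,226) and the yellow pointer at (446,238).

```bash
python3 - <<'E'
from h import *
np.set_printoptions(precision=1,suppress=True)
v=V("top"); s=V("scene")
B=v.cast([(351.5,203),(334,259),(479.5,303),(495.5,246)],20); print("bed",B,B.mean(0))
ex=(B[3]+B[2]-B[0]-B[1]); print("holder x yaw",np.arctan2(ex[1],ex[0]))
for n,w,box in(("top",v,(360,195,392,275)),("scene",s,(250,230,280,312))):
    m=w.mask((8,90,60),(22,255,255),box)
    if n=="top": bb=m
    c,b=rect(m); q=w.cast(b,34 if n=="top" else 30); print(n,b,q.mean(0))
for n,w,box,z in(("top",v,(360,200,392,272),34),):
    m=w.mask((10,110,90),(20,255,255),box); ys,xs=np.nonzero(m); print(len(xs)); cv2.imwrite("pics/m.png",m)
H={}
for n,w in(("top",v),("scene",s)):
    box=(380,195,470,260) if n=="top" else (160,270,260,305)
    for nm,lo,hi,z in(("mark",(0,170,60),(5,255,255),20.5),("ptr",(24,130,80),(34,255,255),22)):
        b=box if nm=="mark" or n=="scene" else (435,228,458,250)
        m=w.mask(lo,hi,b); M=cv2.moments(m,True)
        if M["m00"]: p=(M["m10"]/M["m00"],M["m01"]/M["m00"]); print(n,nm,M["m00"],p,w.cast(p,z))
# jaw handle top
m=v.mask((5,110,60),(20,255,255),(405,235,432,268)); c,b=rect(m); print("jh",b,v.cast(b,81),v.cast(b,81).mean(0))
E
```

```text
bed [[ 633.7   -4.5   20. ]
 [ 522.6   32.1   20. ]
 [ 432.9 -249.9   20. ]
 [ 543.7 -285.5   20. ]] [ 533.2 -127.    20. ]
holder x yaw -1.8796604947835465
top [[358.5 265.9]
 [375.9 196.5]
 [389.1 199.8]
 [371.7 269.2]] [572.4 -46.1  34. ]
scene [[247.  230.6]
 [276.  229.4]
 [279.2 308.2]
 [250.2 309.4]] [573.1 -48.1  30. ]
435
top mark 37.0 (409.1621621621622, 224.8108108108108) [[ 588.2 -117.6   20.5]]
top ptr 12.0 (445.3333333333333, 237.66666666666666) [[ 561.5 -187.5   22. ]]
scene mark 63.0 (221.88888888888889, 287.07936507936506) [[ 589.  -118.4   20.5]]
scene ptr 25.0 (176.16, 282.12) [[ 563.5 -188.4   22. ]]
jh [[412.2 260.2]
 [419.  237.8]
 [426.9 240.2]
 [420.1 262.5]] [[ 516.1 -110.7   81. ]
 [ 557.2 -124.2   81. ]
 [ 552.7 -138.6   81. ]
 [ 511.6 -125.    81. ]] [ 534.4 -124.6   81. ]
```

```bash
python3 - <<'E'
from h import *
np.set_printoptions(precision=3,suppress=True)
v=V("top")
# handle: warm wood against grey bed
m=v.mask((8,100,85),(20,255,255),(360,196,395,272)); cs=max(cv2.findContours(m,cv2.RETR_EXTERNAL,cv2.CHAIN_APPROX_NONE)[0],key=cv2.contourArea)
k=np.zeros_like(m); cv2.drawContours(k,[cs],-1,255,-1); ys,xs=np.nonzero(k&m); sel=(ys>=210)&(ys<=255)
q=v.cast(np.c_[xs,ys][sel],34)[:,:2]; l=cv2.fitLine(q.astype(np.float32),cv2.DIST_L2,0,.01,.01).ravel(); print(l, np.arctan2(l[1],l[0]))
# collar ends from the crop, ends of tool
e=v.cast([(384.6,203),(367.2,264.5)],30); print("handle ends",e,np.linalg.norm(e[0]-e[1]),e.mean(0))
e=v.cast([(389.5,185.5),(361.5,283.5)],27); print("tool ends",e,np.linalg.norm(e[0]-e[1]),e.mean(0))
t=v.mask((100,120,20),(130,255,255),(145,170,255,330)); c,b=rect(t);print(b,v.cast(b,30),v.cast(b,30).mean(0))
o=ctrl.get_obs(); R=cv2.Rodrigues(o["orientation"])[0]; print(R, np.arctan2(R[1,2],R[0,2]), o["ee_pos"])
E
```

```text
[  0.949  -0.314 572.825 -50.596] -0.31965607
handle ends [[631.02  -68.98   30.   ]
 [510.598 -32.251  30.   ]] 125.89823189934957 [570.809 -50.615  30.   ]
tool ends [[666.274 -79.865  27.   ]
 [473.797 -20.626  27.   ]] 201.38628435254907 [570.035 -50.246  27.   ]
[[153.934 184.74 ]
 [230.144 180.729]
 [237.086 312.627]
 [160.876 316.638]] [[675.37  388.926  30.   ]
 [680.786 236.261  30.   ]
 [420.479 222.466  30.   ]
 [414.434 371.814  30.   ]] [547.767 304.867  30.   ]
[[ 0.898 -0.     0.439]
 [-0.439 -0.     0.898]
 [ 0.    -1.    -0.   ]] 1.1159657508345695 [274.478 561.361 230.472]
```

```bash
python3 -m creep '[{"tx":25,"ty":-55,"fingers":140},{"tx":50,"ty":-105,"fingers":140},{"tx":75,"ty":-160,"fingers":140},{"tx":100,"ty":-210,"fingers":140},{"tx":125,"ty":-265,"fingers":140},{"tx":155,"ty":-315,"rz":0.05,"fingers":140},{"tx":180,"ty":-370,"rz":0.1,"fingers":140},{"tx":210,"ty":-420,"rz":0.145,"fingers":140},{"tx":235,"ty":-475,"rz":0.145,"fingers":140},{"tx":235,"ty":-475,"rz":0.145,"fingers":140}]'
python3 -c "
from h import *
print(ctrl.get_obs())"
```

```text
{'t': 0.35, 'qpos': array([ 1.09698748e+00,  4.23323539e-01,  1.63006192e+00, -1.19620419e-05,
        1.08859338e+00, -1.89727236e-02]), 'qvel': array([ 0.00033517, -0.00159978, -0.00155523,  0.00185042, -0.00055565,
        0.00126447]), 'joint_torque': array([ 3.28854367e-04, -5.44008815e+01, -2.73590684e+01,  6.42843847e-02,
        1.96354045e-02, -5.49704077e-05]), 'ee_pos': array([274.47758757, 561.36084447, 230.47166641]), 'orientation': array([-1.54158929,  0.35674977, -0.35661701]), 'ft_force': array([1.10905019, 0.47252259, 0.47370956]), 'moment': array([ 0.00483635, -0.03420754, -0.02418207]), 'width': 87.73350367927306}schema error: expected keys tx, ty, tz, rx, ry, rz, fingers
```

```bash
python3 -m creep '[{"tx":25,"ty":-55,"tz":0,"rx":0,"ry":0,"rz":0,"fingers":140},{"tx":50,"ty":-105,"tz":0,"rx":0,"ry":0,"rz":0,"fingers":140},{"tx":75,"ty":-160,"tz":0,"rx":0,"ry":0,"rz":0,"fingers":140},{"tx":100,"ty":-210,"tz":0,"rx":0,"ry":0,"rz":0,"fingers":140},{"tx":125,"ty":-265,"tz":0,"rx":0,"ry":0,"rz":0,"fingers":140},{"tx":155,"ty":-315,"tz":0,"rx":0,"ry":0,"rz":0.05,"fingers":140},{"tx":180,"ty":-370,"tz":0,"rx":0,"ry":0,"rz":0.1,"fingers":140},{"tx":210,"ty":-420,"tz":0,"rx":0,"ry":0,"rz":0.145,"fingers":140},{"tx":235,"ty":-475,"tz":0,"rx":0,"ry":0,"rz":0.145,"fingers":140},{"tx":235,"ty":-475,"tz":0,"rx":0,"ry":0,"rz":0.145,"fingers":140}]'
```

```text
t: 1.6
ee_pos: [511.0, 83.2, 230.8]
orientation: [-1.557, 0.247, -0.248]
ft_force: [-0.3, 0.7, -1.4]
width: 39.9
```

```bash
python3 -m creep '[{"tx":20,"ty":-45,"tz":-20,"rx":0,"ry":0,"rz":0,"fingers":140},{"tx":40,"ty":-90,"tz":-60,"rx":0,"ry":0,"rz":0,"fingers":140},{"tx":61,"ty":-136,"tz":-110,"rx":0,"ry":0,"rz":0,"fingers":140},{"tx":61,"ty":-136,"tz":-150,"rx":0,"ry":0,"rz":0,"fingers":140},{"tx":61,"ty":-136,"tz":-150,"rx":0,"ry":0,"rz":0,"fingers":140},{"tx":61,"ty":-136,"tz":-150,"rx":0,"ry":0,"rz":0,"fingers":140}]'
python3 - <<'E'
from h import *
v=V("top","pics/t2.png"); s=V("scene","pics/s2.png")
o=ctrl.get_obs(); R=cv2.Rodrigues(o["orientation"])[0]; print(R,np.arctan2(R[1,2],R[0,2]),o["ee_pos"],o["width"])
crop(s.im,(150,130,400,340),3,"pics/s2c.png")
E
```

```text
t: 2.35
ee_pos: [570.9, -48.5, 81.9]
orientation: [-1.557, 0.242, -0.243]
ft_force: [-0.2, 0.2, 0.2]
width: 40.1
[[ 9.52799373e-01  3.28618933e-03  3.03582866e-01]
 [-3.03583619e-01 -2.79077456e-04  9.52804759e-01]
 [ 3.21581997e-03 -9.99994562e-01  7.31728426e-04]] 1.2623454940188858 [571.73542024 -48.6151719   82.88098919] 39.15770362923178
```

View pics/s2c.png

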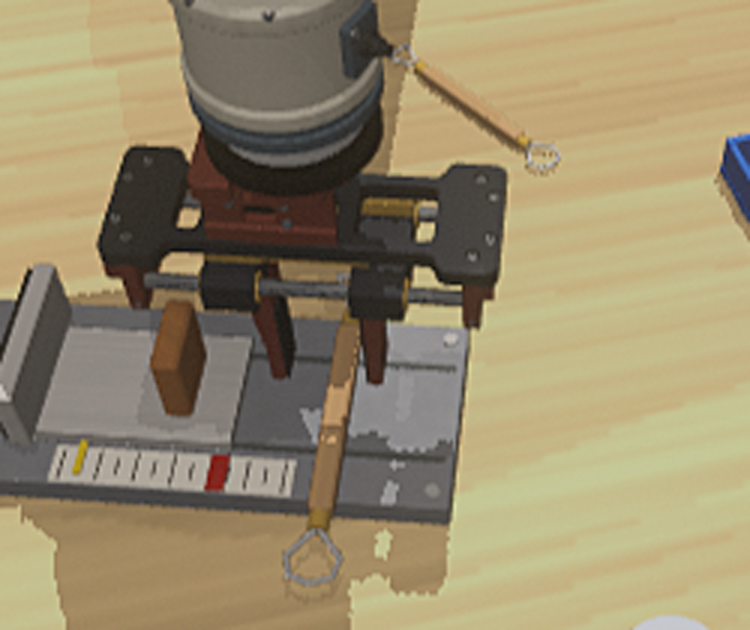

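The open fingers straddle the tool's handle, clear of the jaw plate. Next: go down and grip.

```bash
python3 -m creep '[{"tx":0,"ty":0,"tz":-25,"rx":0,"ry":0,"rz":0,"fingers":140},{"tx":0,"ty":0,"tz":-45,"rx":0,"ry":0,"rz":0,"fingers":140},{"tx":0,"ty":0,"tz":-52,"rx":0,"ry":0,"rz":0,"fingers":140},{"tx":0,"ty":0,"tz":-52,"rx":0,"ry":0,"rz":0,"fingers":140},{"tx":0,"ty":0,"tz":-52,"rx":0,"ry":0,"rz":0,"fingers":255},{"tx":0,"ty":0,"tz":-52,"rx":0,"ry":0,"rz":0,"fingers":255},{"tx":0,"ty":0,"tz":-52,"rx":0,"ry":0,"rz":0,"fingers":255},{"tx":0,"ty":0,"tz":-52,"rx":0,"ry":0,"rz":0,"fingers":255},{"tx":0,"ty":0,"tz":-52,"rx":0,"ry":0,"rz":0,"fingers":255}]'
python3 -m creep '[{"tx":0,"ty":0,"tz":0,"rx":0,"ry":0,"rz":0,"fingers":255}]'
```

```text
t: 3.58
ee_pos: [570.7, -49.6, 28.9]
orientation: [-1.557, 0.243, -0.243]
ft_force: [-2.0, -0.2, 2.9]
width: 13.7
t: 3.7
ee_pos: [570.7, -49.6, 28.9]
orientation: [-1.557, 0.243, -0.243]
ft_force: [-0.3, -0.3, 3.4]
width: 13.6
```

```bash
python3 -m creep '[{"tx":0,"ty":0,"tz":10,"rx":0,"ry":0,"rz":0,"fingers":255},{"tx":0,"ty":0,"tz":35,"rx":0,"ry":0,"rz":0,"fingers":255},{"tx":0,"ty":0,"tz":70,"rx":0,"ry":0,"rz":0,"fingers":255},{"tx":0,"ty":0,"tz":110,"rx":0,"ry":0,"rz":0,"fingers":255},{"tx":0,"ty":0,"tz":120,"rx":0,"ry":0,"rz":0,"fingers":255},{"tx":0,"ty":0,"tz":120,"rx":0,"ry":0,"rz":0,"fingers":255}]'
python3 - <<'E'
from h import *
v=V("top","pics/t3.png"); s=V("scene","pics/s3.png")
E
```

```text
t: 4.45
ee_pos: [570.6, -49.5, 148.9]
orientation: [-1.557, 0.242, -0.244]
ft_force: [-0.4, 0.1, -0.6]
width: 13.5
```

View pics/s3.png

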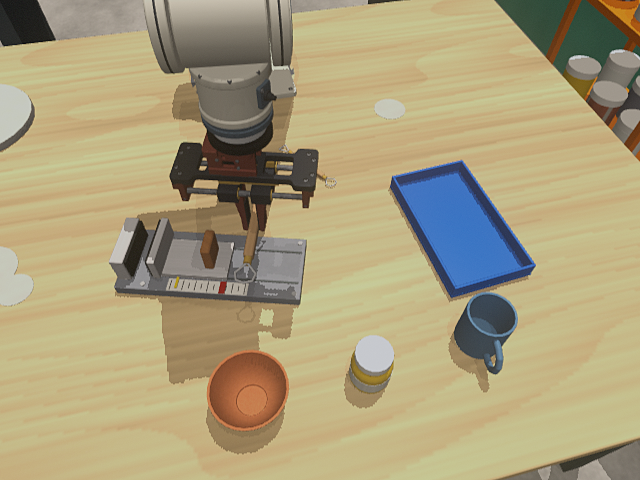

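View pics/t3.png

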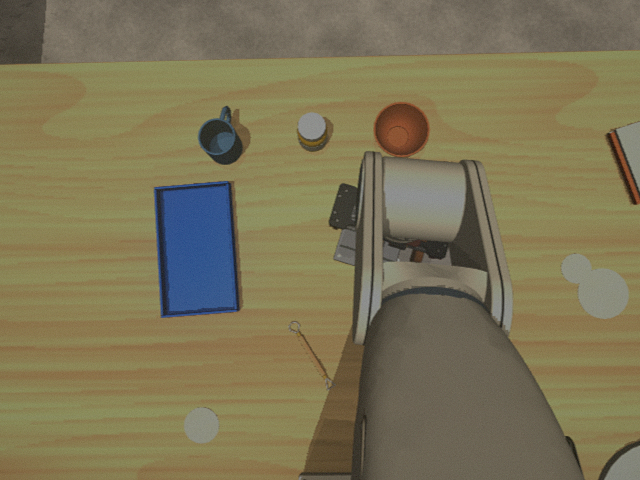

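The tool is lifted, with its near loop at (245,270) in the scene view. I'll check whether it has tilted in the grip.

```bash
python3 - <<'E'
from h import *
s=V("scene"); u=np.array([.952,-.307,0]); c=np.array([570.6,-49.5,147]);
print(s.proj([c,c+60*u,c+100*u,c+100*u-[0,0,20]])); crop(s.im,(210,170,310,300),5,"pics/s4.png")
E
```

```text
[[254.69198616 221.25682697]
 [248.04387806 255.66413095]
 [243.19442555 280.7624874 ]
 [244.98181989 288.56567304]]
```

View pics/s4.png

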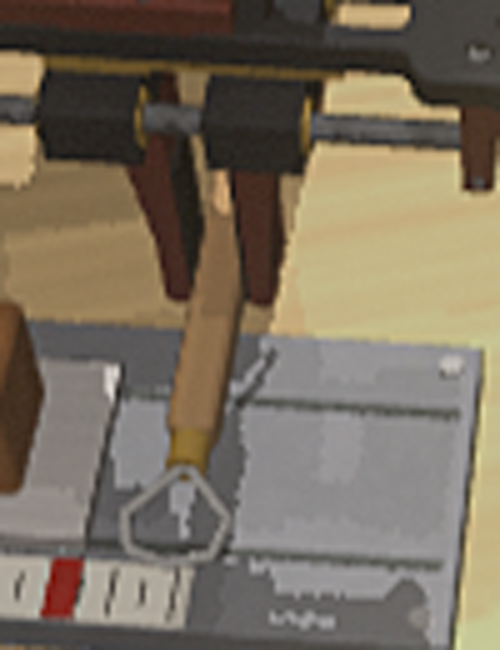

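The loop tip is at (245,282), against (243,281) predicted, so the tool is level. Now carrying it to above the tray, turning it along the tray's long axis.

```bash
python3 -m creep '[{"tx":-2,"ty":30,"tz":0,"rx":0,"ry":0,"rz":0.04,"fingers":255},{"tx":-5,"ty":80,"tz":0,"rx":0,"ry":0,"rz":0.08,"fingers":255},{"tx":-9,"ty":130,"tz":0,"rx":0,"ry":0,"rz":0.13,"fingers":255},{"tx":-12,"ty":180,"tz":0,"rx":0,"ry":0,"rz":0.18,"fingers":255},{"tx":-15,"ty":230,"tz":0,"rx":0,"ry":0,"rz":0.23,"fingers":255},{"tx":-19,"ty":280,"tz":0,"rx":0,"ry":0,"rz":0.28,"fingers":255},{"tx":-22,"ty":325,"tz":0,"rx":0,"ry":0,"rz":0.33,"fingers":255},{"tx":-24,"ty":353,"tz":0,"rx":0,"ry":0,"rz":0.36,"fingers":255},{"tx":-24,"ty":353,"tz":0,"rx":0,"ry":0,"rz":0.36,"fingers":255},{"tx":-24,"ty":353,"tz":0,"rx":0,"ry":0,"rz":0.36,"fingers":255}]'
python3 -m creep '[{"tx":0,"ty":0,"tz":-35,"rx":0,"ry":0,"rz":0,"fingers":255},{"tx":0,"ty":0,"tz":-70,"rx":0,"ry":0,"rz":0,"fingers":255},{"tx":0,"ty":0,"tz":-90,"rx":0,"ry":0,"rz":0,"fingers":255},{"tx":0,"ty":0,"tz":-90,"rx":0,"ry":0,"rz":0,"fingers":255},{"tx":0,"ty":0,"tz":-90,"rx":0,"ry":0,"rz":0,"fingers":255}]'
python3 - <<'E'
from h import *
v=V("top","pics/t5.png"); s=V("scene","pics/s5.png"); crop(s.im,(350,100,590,310),3,"pics/s5c.png")
E
```

```text
t: 5.85
ee_pos: [545.9, 302.6, 147.4]
orientation: [-1.572, -0.038, 0.041]
ft_force: [0.2, -0.1, -0.6]
width: 13.6
t: 6.48
ee_pos: [547.3, 303.5, 59.6]
orientation: [-1.57, -0.04, 0.038]
ft_force: [0.2, -0.3, -0.1]
width: 13.7
```

View pics/s5c.png

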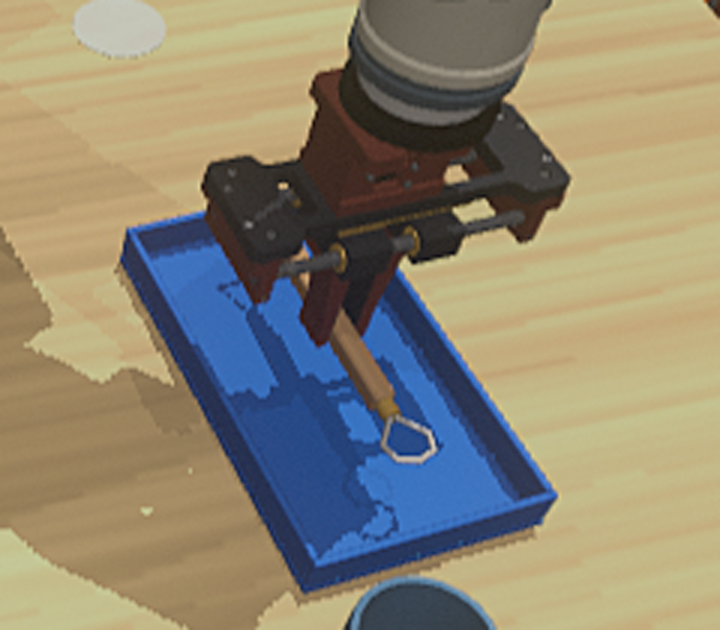

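The tool sits centred over the tray, in line with it. Lowering, with a force check before release.

```bash
python3 -m creep '[{"tx":0,"ty":0,"tz":-25,"rx":0,"ry":0,"rz":0,"fingers":255},{"tx":0,"ty":0,"tz":-38,"rx":0,"ry":0,"rz":0,"fingers":255},{"tx":0,"ty":0,"tz":-43,"rx":0,"ry":0,"rz":0,"fingers":255},{"tx":0,"ty":0,"tz":-43,"rx":0,"ry":0,"rz":0,"fingers":255},{"tx":0,"ty":0,"tz":-43,"rx":0,"ry":0,"rz":0,"fingers":255}]'
python3 -m creep '[{"tx":0,"ty":0,"tz":-1,"rx":0,"ry":0,"rz":0,"fingers":255},{"tx":0,"ty":0,"tz":-1,"rx":0,"ry":0,"rz":0,"fingers":255}]'
```

```text
t: 7.2
ee_pos: [546.9, 303.7, 16.3]
orientation: [-1.57, -0.04, 0.039]
ft_force: [0.5, 0.4, -0.2]
width: 13.7
t: 7.45
ee_pos: [546.6, 303.5, 14.9]
orientation: [-1.57, -0.04, 0.039]
ft_force: [0.7, 0.4, -0.3]
width: 13.8
```

```bash
python3 -m creep '[{"tx":0,"ty":0,"tz":-0.5,"rx":0,"ry":0,"rz":0,"fingers":255},{"tx":0,"ty":0,"tz":-1,"rx":0,"ry":0,"rz":0,"fingers":255},{"tx":0,"ty":0,"tz":-1,"rx":0,"ry":0,"rz":0,"fingers":140},{"tx":0,"ty":0,"tz":-1,"rx":0,"ry":0,"rz":0,"fingers":140},{"tx":0,"ty":0,"tz":-1,"rx":0,"ry":0,"rz":0,"fingers":140},{"tx":0,"ty":0,"tz":-1,"rx":0,"ry":0,"rz":0,"fingers":140},{"tx":0,"ty":0,"tz":20,"rx":0,"ry":0,"rz":0,"fingers":140},{"tx":0,"ty":0,"tz":60,"rx":0,"ry":0,"rz":0,"fingers":140},{"tx":0,"ty":0,"tz":110,"rx":0,"ry":0,"rz":0,"fingers":140},{"tx":0,"ty":0,"tz":160,"rx":0,"ry":0,"rz":0,"fingers":140}]'
python3 -m creep '[{"tx":0,"ty":0,"tz":0,"rx":0,"ry":0,"rz":0,"fingers":140}]'
python3 - <<'E'
from h import *
v=V("top","pics/t6.png"); s=V("scene","pics/s6.png"); crop(s.im,(350,100,590,310),3,"pics/s6c.png")
E
```

```text
t: 8.7
ee_pos: [546.5, 303.5, 177.7]
orientation: [-1.57, -0.04, 0.039]
ft_force: [0.0, 1.8, 0.1]
width: 39.5
t: 8.82
ee_pos: [549.2, 304.9, 180.8]
orientation: [-1.566, -0.046, 0.033]
ft_force: [-0.0, -0.0, 0.1]
width: 39.9
```

View pics/s6c.png

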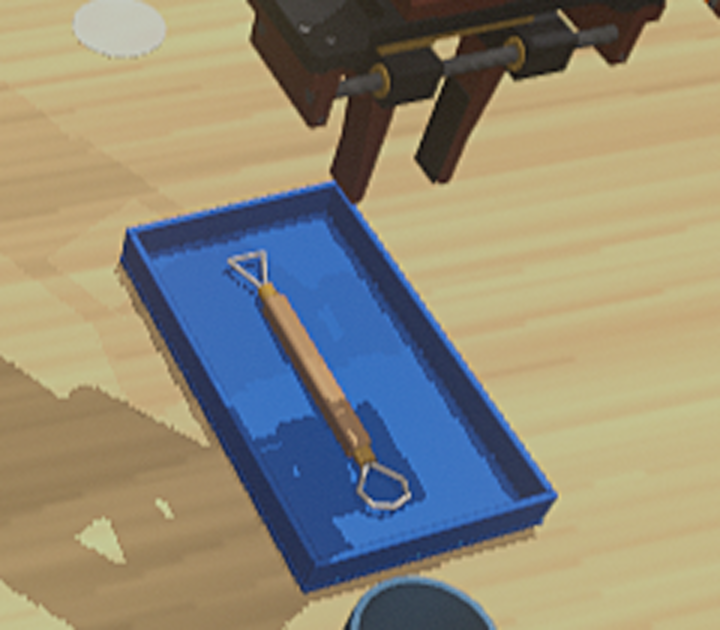

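The tool lies flat near the tray's centre, free of the fingers. Now to the jaw's handle.

```bash
python3 -m creep '[{"tx":-1,"ty":-45,"tz":0,"rx":0,"ry":0,"rz":-0.04,"fingers":140},{"tx":-3,"ty":-95,"tz":0,"rx":0,"ry":0,"rz":-0.08,"fingers":140},{"tx":-4,"ty":-145,"tz":0,"rx":0,"ry":0,"rz":-0.12,"fingers":140},{"tx":-6,"ty":-200,"tz":0,"rx":0,"ry":0,"rz":-0.17,"fingers":140},{"tx":-7,"ty":-255,"tz":0,"rx":0,"ry":0,"rz":-0.22,"fingers":140},{"tx":-9,"ty":-310,"tz":0,"rx":0,"ry":0,"rz":-0.27,"fingers":140},{"tx":-11,"ty":-365,"tz":0,"rx":0,"ry":0,"rz":-0.32,"fingers":140},{"tx":-13,"ty":-410,"tz":0,"rx":0,"ry":0,"rz":-0.36,"fingers":140},{"tx":-13,"ty":-429,"tz":-15,"rx":0,"ry":0,"rz":-0.36,"fingers":140},{"tx":-13,"ty":-429,"tz":-50,"rx":0,"ry":0,"rz":-0.36,"fingers":140}]'
python3 -m creep '[{"tx":0,"ty":0,"tz":0,"rx":0,"ry":0,"rz":0,"fingers":140},{"tx":0,"ty":0,"tz":0,"rx":0,"ry":0,"rz":0,"fingers":140},{"tx":0,"ty":0,"tz":0,"rx":0,"ry":0,"rz":0,"fingers":140}]'
python3 - <<'E'
from h import *
s=V("scene","pics/s7.png"); crop(s.im,(105,130,345,310),3,"pics/s7c.png")
o=ctrl.get_obs(); R=cv2.Rodrigues(o["orientation"])[0]; print(np.arctan2(R[1,2],R[0,2]),o["ee_pos"])
E
```

```text
t: 10.18
ee_pos: [533.9, -126.7, 123.9]
orientation: [-1.557, 0.243, -0.245]
ft_force: [-0.1, 0.3, -0.4]
width: 39.5
t: 10.55
ee_pos: [534.2, -125.1, 125.5]
orientation: [-1.557, 0.241, -0.243]
ft_force: [0.2, 0.3, 1.1]
width: 39.3
1.261893936759476 [ 534.20993327 -125.16349245  125.62416959]
```

View pics/s7c.png

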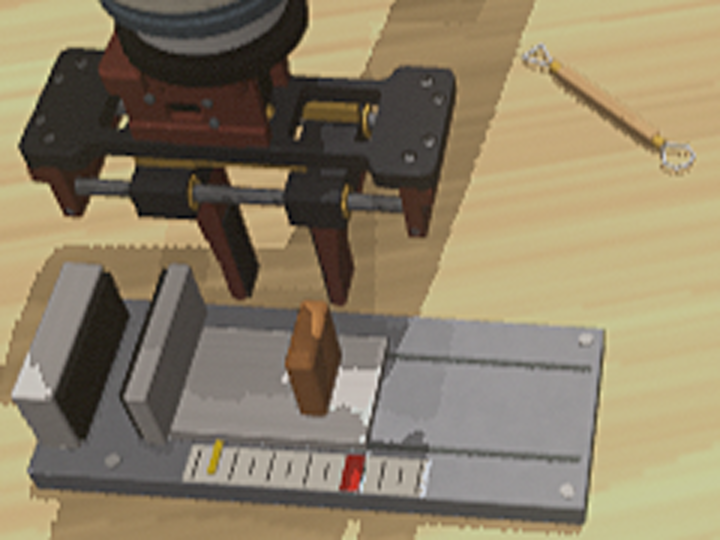

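The fingers are above the handle and straddle it. Going down and gripping.

```bash
python3 -m creep '[{"tx":0,"ty":0,"tz":-30,"rx":0,"ry":0,"rz":0,"fingers":140},{"tx":0,"ty":0,"tz":-55,"rx":0,"ry":0,"rz":0,"fingers":140},{"tx":0,"ty":0,"tz":-71,"rx":0,"ry":0,"rz":0,"fingers":140},{"tx":0,"ty":0,"tz":-71,"rx":0,"ry":0,"rz":0,"fingers":140},{"tx":0,"ty":0,"tz":-71,"rx":0,"ry":0,"rz":0,"fingers":255},{"tx":0,"ty":0,"tz":-71,"rx":0,"ry":0,"rz":0,"fingers":255},{"tx":0,"ty":0,"tz":-71,"rx":0,"ry":0,"rz":0,"fingers":255},{"tx":0,"ty":0,"tz":-71,"rx":0,"ry":0,"rz":0,"fingers":255},{"tx":0,"ty":0,"tz":-71,"rx":0,"ry":0,"rz":0,"fingers":255}]'
python3 - <<'E'
from h import *
np.set_printoptions(precision=1,suppress=True)
s=V("scene","pics/s8.png"); v=V("top","pics/t8.png"); crop(s.im,(105,130,345,310),3,"pics/s8c.png")
for nm,lo,hi,z in(("mark",(0,170,60),(5,255,255),20.5),("ptr",(24,130,80),(34,255,255),22)):
    m=s.mask(lo,hi,(160,270,260,305)); M=cv2.moments(m,True); p=(M["m10"]/M["m00"],M["m01"]/M["m00"]); print(nm,M["m00"],p,s.cast(p,z))
print(ctrl.get_obs()["ee_pos"])
E
```

```text
t: 11.72
ee_pos: [534.1, -125.6, 54.4]
orientation: [-1.557, 0.242, -0.244]
ft_force: [-0.1, 1.7, 6.9]
width: 15.9
mark 63.0 (221.88888888888889, 287.07936507936506) [[ 589.  -118.4   20.5]]
ptr 26.0 (176.15384615384616, 281.9230769230769) [[ 563.2 -188.4   22. ]]
[ 534.  -125.6   54.4]
```

View pics/s8c.png

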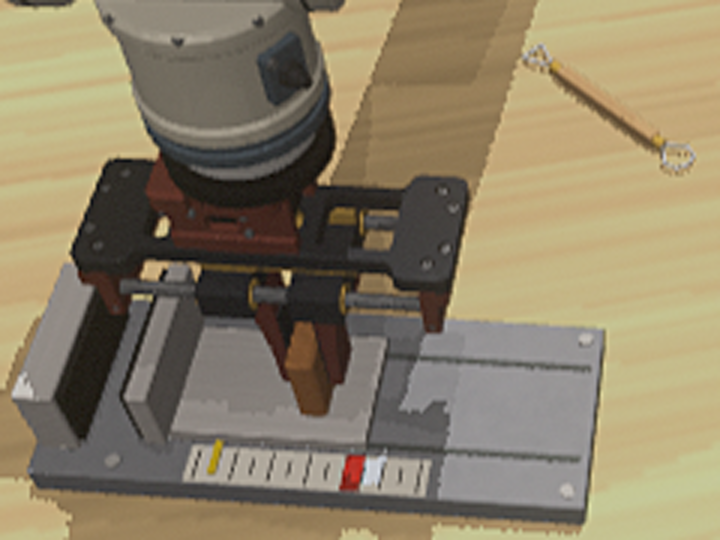

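The handle is gripped at 15.9 mm opening, with the pointer at (176,282) and the mark at (222,287). I'll pull 66 of about 74.5 mm first, then measure.

```bash
python3 -m creep '[{"tx":1.5,"ty":5,"tz":0,"rx":0,"ry":0,"rz":0,"fingers":255},{"tx":4.5,"ty":14,"tz":0,"rx":0,"ry":0,"rz":0,"fingers":255},{"tx":8,"ty":25,"tz":0,"rx":0,"ry":0,"rz":0,"fingers":255},{"tx":11.5,"ty":36,"tz":0,"rx":0,"ry":0,"rz":0,"fingers":255},{"tx":15,"ty":47,"tz":0,"rx":0,"ry":0,"rz":0,"fingers":255},{"tx":18,"ty":57,"tz":0,"rx":0,"ry":0,"rz":0,"fingers":255},{"tx":20,"ty":63,"tz":0,"rx":0,"ry":0,"rz":0,"fingers":255},{"tx":20,"ty":63,"tz":0,"rx":0,"ry":0,"rz":0,"fingers":255},{"tx":20,"ty":63,"tz":0,"rx":0,"ry":0,"rz":0,"fingers":255}]'
python3 - <<'E'
from h import *
np.set_printoptions(precision=1,suppress=True)
s=V("scene","pics/s9.png"); crop(s.im,(105,150,315,310),3.5,"pics/s9c.png"); crop(s.im,(190,270,250,305),12,"pics/s9d.png")
for nm,lo,hi,z in(("mark",(0,150,60),(6,255,255),20.5),("ptr",(24,130,80),(34,255,255),22)):
    m=s.mask(lo,hi,(160,270,260,305)); M=cv2.moments(m,True); p=(M["m10"]/M["m00"],M["m01"]/M["m00"]); print(nm,M["m00"],p,s.cast(p,z))
E
```

```text
t: 12.95
ee_pos: [554.0, -64.0, 54.4]
orientation: [-1.559, 0.242, -0.244]
ft_force: [-2.4, -9.1, 5.7]
width: 15.9
mark 65.0 (221.90769230769232, 287.0153846153846) [[ 588.9 -118.3   20.5]]
ptr 24.0 (216.125, 284.375) [[ 582.8 -126.6   22. ]]
```

View pics/s9c.png

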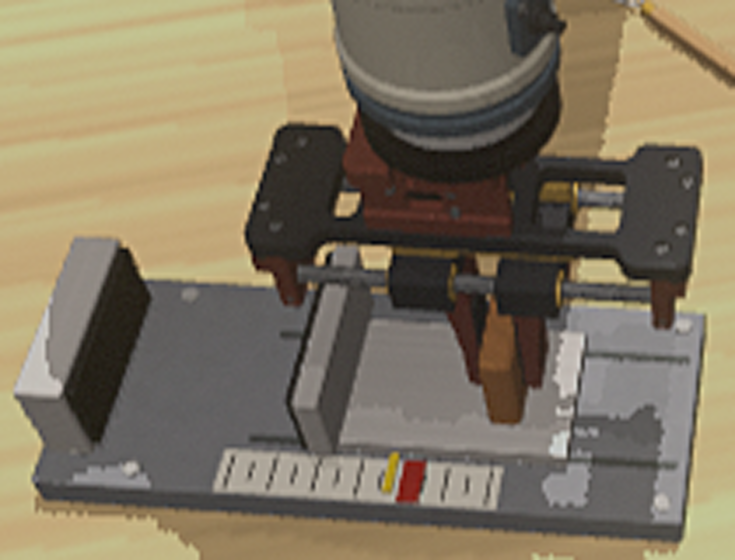

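View pics/s9d.png

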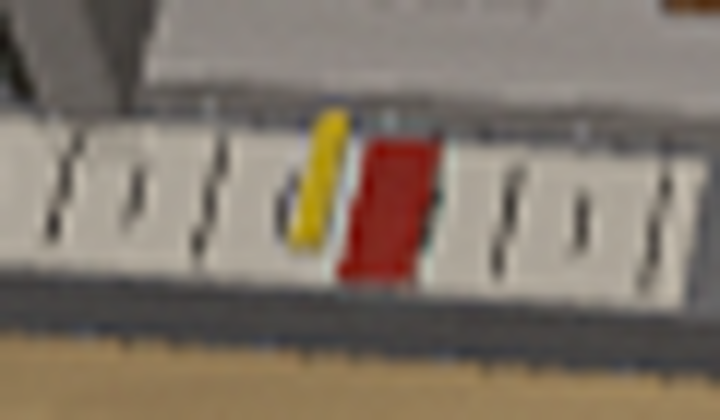

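Remaining along the holder is 9.8 mm by image, and 74.5 − 64.8 = 9.7 mm by TCP. Pulling that now.

```bash
python3 -m creep '[{"tx":1,"ty":3,"tz":0,"rx":0,"ry":0,"rz":0,"fingers":255},{"tx":2,"ty":6.3,"tz":0,"rx":0,"ry":0,"rz":0,"fingers":255},{"tx":3,"ty":9.3,"tz":0,"rx":0,"ry":0,"rz":0,"fingers":255},{"tx":3,"ty":9.3,"tz":0,"rx":0,"ry":0,"rz":0,"fingers":255},{"tx":3,"ty":9.3,"tz":0,"rx":0,"ry":0,"rz":0,"fingers":255},{"tx":3,"ty":9.3,"tz":0,"rx":0,"ry":0,"rz":0,"fingers":255},{"tx":3,"ty":9.3,"tz":0,"rx":0,"ry":0,"rz":0,"fingers":255},{"tx":3,"ty":9.3,"tz":0,"rx":0,"ry":0,"rz":0,"fingers":255}]'
python3 - <<'E'
from h import *
np.set_printoptions(precision=1,suppress=True)
s=V("scene","pics/s10.png"); v=V("top","pics/t10.png"); crop(s.im,(190,270,250,305),12,"pics/s10d.png")
m=s.mask((24,130,80),(34,255,255),(160,270,260,305)); M=cv2.moments(m,True); p=(M["m10"]/M["m00"],M["m01"]/M["m00"]); q=s.cast(p,22)[0]; print(p,q, "rel mark along -x:",(q-[588.9,-118.4,22])@[.304,.953,0])
print(ctrl.get_obs()["ee_pos"],ctrl.get_obs()["ft_force"])
E
```

```text
t: 14.0
ee_pos: [556.9, -54.9, 54.4]
orientation: [-1.559, 0.242, -0.244]
ft_force: [-2.2, -10.9, 6.9]
width: 16.0
(222.1818181818182, 284.8181818181818) [ 585.9 -117.3   22. ] rel mark along -x: 0.14532427077204166
[556.9 -54.9  54.4] [ -1.2 -10.    5.2]
```

View pics/s10d.png

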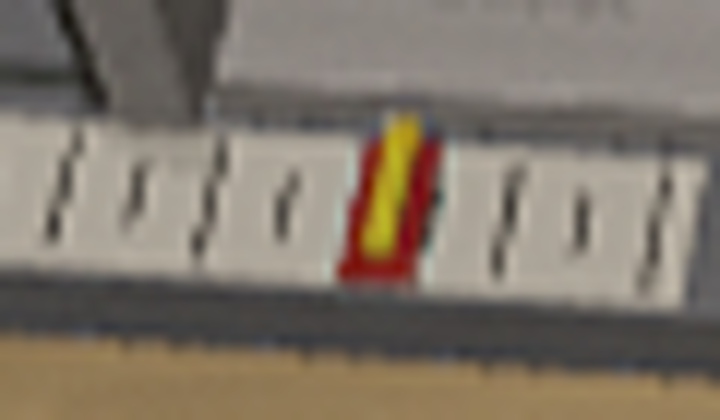

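View pics/s10.png

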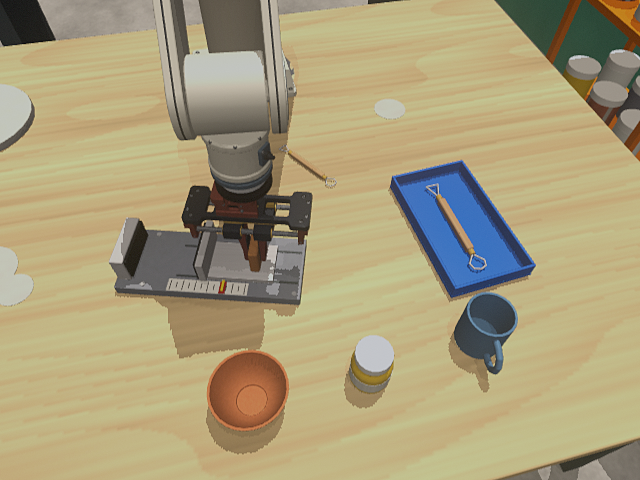

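The pointer stands in the middle of the red mark at (222,285) and the tool lies flat in the tray. The bystanders are where they were. Handing in.

```bash
python3 -c "
from workcell import ctrl
print(ctrl.close_job())"
```

```text
the job is handed in; nothing more can be done
None
```

I laid the 200 mm tool flat in the middle of the blue tray and let go of it. Then I pulled the spring jaw open about 74 mm by its handle and handed the job in at about 14 s while still holding it. No verdict was reported.

The last checks, taken just before handing in:
- **Pointer:** in the scene picture it stands about 0.1 mm from the middle of the red mark (band ±5 mm). I did not measure it again in the top view. Pull distance at the TCP, about 74 mm, agrees with the 74.5 mm measured beforehand.
- **Grip:** fingers at 16.0 mm on the 16 mm handle, with about 11 N of spring pull at the wrist. There is no direct reading of the finger force itself.
- **Tool and bystanders:** in the picture the tool lies flat in the tray, clear of the fingers. The bowl, jar and mug appear where they were; I judged this by eye and did not measure it.

The first move call was refused because every row needs all seven keys. Nothing moved, and no other check failed or disagreed.

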